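# Scrub out the tilted flask with the bottle brush

### The arm

A 6-joint arm with a two-finger parallel gripper is mounted at the origin on a cart in front of the work surface, level with it; the furniture and walls round the work are solid. World frame = base frame: x ahead of the robot, y to its left, z up, the work surface at z = 0. Lengths are in m, angles in rad, forces in N, time in s.
With the tool pointing down it reaches from about 0.275 to 0.775 m from the base axis. Payload 14.6 kg.
Tool frame: the origin (TCP) lies on the mounting face of the last link; the fingertips stand 173 mm ahead of it and the grasp point (between the pads) lies 155 mm ahead of it; z points along the fingers, y is the line along which they close (so a half turn about z gives the same grasp; the last joint's range is limited). The gripper opens to 85 mm and grips with 20 to 120 N. Pads are 22 mm wide; open, the fingers measure 114 mm over their backs; the gripper's body (76 mm by 85 mm) begins 54 mm behind the grasp point. The pads swing forward as they close: fully open they stand 13 mm farther back than shut.
Start: joints at [1.035, 0.263, -0.048, 1.259, 0, 1.415], TCP at [0.195, 0.487, 0.405] pointing down, gripper open.
Joint ranges: [-2.65, 2.65], [-0.89, 1.7], [-1.18, 1.37], [-2.13, 2.11], [-1.35, 1.29], [-3.14, 3.14]. Speed limits (rad/s): [1.89, 1.89, 2.57, 2.79, 3.14, 3.14].

### API

Orientations are given as a rotation vector (axis times angle).
In Python, from station import telemetry, snapshot, bot gives the robot as it stands.
- The arm moves only by the tool arm_command, never from a script. Its argument "moves" is a list of rows, each a list of 3 entries, a list of its own where there are three numbers: the shift along the world's x, y, z in mm, then the turn, a rotation vector about the world's x, y, z in degrees, then the gripper's target within -1 to 1 (fully open at 1, half-way at 0, shut at -1). In form: [[[tx, ty, tz], [ax, ay, az], gripper], ...]. A call has 1 to 20 rows; each row is the pose to reach, as a shift and turn from the pose commanded when the call began; what a row does not reach only later rows make up. A row lasts 1/8 s, in which the tool goes at most 62.5 mm and 10.7 degrees, less where a joint would pass 70% of its speed; a pose out of reach is approached as far as the arm can. A call with a gripper value outside its range is refused whole. The fingers move at their own pace and stop on an object; the grip force is fixed at half the most. Time passes only in rows, so rows that repeat a pose let the fingers close. It gives the time, the measured TCP pose, the force, the opening and the grip force at its end, in the units of the state.
- telemetry.state(): the state, without advancing time (a new reading comes with each control period).
- snapshot(name): name is "scene" or "top"; returns a dict with "color" (384x512x3 uint8, red, green, blue), "camera_matrix" (3x3 intrinsics, pixels), "position" and "orientation" of the camera in the world. Camera axes: x right, y down, z forward; pixel columns grow to the right and rows downward; lengths in m; the calibration is good to about 2 mm. A picture is of the moment at which its call begins. There is no depth.
- bot.close_job(): hands the job in; it is judged then, once.
The state is a dict: "time": time; "joint_positions": joint angles; "joint_vel": joint speeds; "effort": joint torques, N m; "tcp_pos": TCP position; "eef_rot": TCP orientation; "ft_force": force on the tool from outside, world axes, zero at the start; "ft_torque": the same for the moment, N m; "finger_gap": finger opening in m; "grip_force": force on a finger pad.
Only numpy, scipy, OpenCV 4.12 (cv2) and the standard library are available. Lean on these libraries where they do the work, as an engineer would, in place of code of your own. Each camera call takes 0.05 s, during which the arm holds its last target. There are 200 camera calls.

### The job

Take the bottle brush out of its stand and scrub out the tall necked steel flask where it lies tipped in the wire rack: push the brush head right down to the flask's bottom three times, drawing it back up between strokes until the bristles show in the neck. Then put the brush back upright in its stand and let go, leaving the flask lying in its cradle and the beaker and glassware undisturbed.

Things in the scene. Friction and masses are not known exactly. Their poses are not given: they have to be found in the camera images.
- brush: Rigid bottle brush, 214 mm long, 80 g: white round bristle head 42 mm wide with a tapered end from the tip to 77 mm, thin wire stem, round grey handle 21 mm wide from 130 to 212 mm. Stands loose, head down and nearly upright, in the stand. Origin: tip of the head on the axis; z: along the axis from the tip to the handle.
- brush_grip (a point): Middle of the brush handle, on its axis, 180 mm from the tip; good place to grip with the fingers pointing along the brush towards its head.
- flask: Loose brushed-steel flask, 145 mm tall, 0.45 kg: body 72 mm wide up to 105 mm, shoulder, then neck (57 mm outside, 50 mm clear inside) from 120 to 145 mm; inside floor 5 mm above the underside. Lies in one of the rack's two cradles, held by its weight only, axis 35 degrees from vertical, mouth towards the robot. Origin: centre of the underside; z: its axis, out through the mouth.
- flask_mouth (a point): Centre of the flask's mouth, on its axis, 145 mm from the underside.
- stand: Loose steel brush stand, 0.9 kg: round foot 92 mm wide with a drip cup, mouth at 78 mm height and 64 mm wide inside, narrowing like a funnel to 51 mm at 60 mm height and straight down to the cup's floor 14 mm above the underside. Origin: centre of the underside, z up.
- stand_mouth (a point): Centre of the stand's mouth, 78 mm above its underside.
- rack: Fixed steel wire rack, 250 mm wide (y), two cradles side by side at y = +58 and -58 mm, axes tipped 35 degrees from vertical towards the rack's -x (robot's side). Origin on the worktop below the midpoint between the cradles; the vessels' underside centres lie 45 mm above the worktop at x = 0. Front edge at x = -90 mm, at most 90 mm high.
- beaker: Short straight steel beaker, 72 mm in diameter, 95 mm tall, no neck, loose in the rack's other cradle. Bystander. Origin at the centre of its underside, z towards its mouth.
- glass_dish: Fluted glass dish, 107 mm wide, 50 mm high, loose on the worktop. Bystander. Origin at the centre of its underside.
- tall_glass: Glass tumbler, 70 mm in diameter, 120 mm tall, loose, behind the work. Bystander. Origin at the centre of its underside.
Mind the look-alikes: they are no part of the job. There is more than one size of the brush; the job needs the middle-sized.

How it is judged:
By the outcome, as a careful person would: the job done as asked, in the order asked, and still so for the second after the job is handed in, with the robot touching nothing.
It also fails if it takes over 61 s, if anything falls off the work surface, if the arm or the gripper's body presses on something with over 40 N, if the wrist force passes 120 N, or if a joint passes its speed limit or range.

## Working session

There is one attempt and no reset: what is moved stays moved. The work goes in short steps, Python scripts to look and compute and a tool call to move; the robot and the scene stay as the last step left them, time stands still between calls to the robot, and variables do not carry over. Pictures are saved under pics/ and viewed, at most 12 in all, crops included, and the job is handed in when it is done.

Besides the shell and the picture viewer there is one more tool, called after ">>>" by a JSON object that holds its "fn" and its "kwargs", one argument or row to a line. arm_command: Moves the arm, as the interface text tells. Its arguments: {"type":"object","properties":{"moves":{"type":"array","items":{"type":"array"}}},"required":["moves"]}

```bash
mkdir -p pics; ls; python3 - <<'E'
from station import telemetry, snapshot, bot
import cv2,json,pickle
s=telemetry.state();print({k:s[k] for k in('time','tcp_pos','eef_rot','finger_gap')})
for n in('scene','top'):
    d=snapshot(n);pickle.dump(d,open(n+'0.pkl','wb'));print(n,d['camera_matrix'],d['position'],d['orientation'])
    cv2.imwrite(f'pics/{n}0.png',cv2.resize(d['color'][:,:,::-1],None,fx=1.5625,fy=1.5625,interpolation=cv2.INTER_CUBIC))
E
```

```text
pics
{'time': 0.0, 'tcp_pos': array([0.19507043, 0.48730441, 0.404221  ]), 'eef_rot': array([-5.94436183e-01, -3.08444915e+00,  1.62097945e-03]), 'finger_gap': 0.0852765500551079}
scene [[347.88044932   0.         256.6517416 ]
 [  0.         347.88044932 189.73544403]
 [  0.           0.           1.        ]] [-0.0130142  -0.42684207  0.50326345] [-1.81945969  0.95807128 -0.58361901]
top [[480.45111006   0.         259.11329265]
 [  0.         480.45111006 191.26895524]
 [  0.           0.           1.        ]] [0.43415915 0.03863134 1.50606887] [-2.17510116  2.14829165 -0.17551025]
```

View pics/scene0.png

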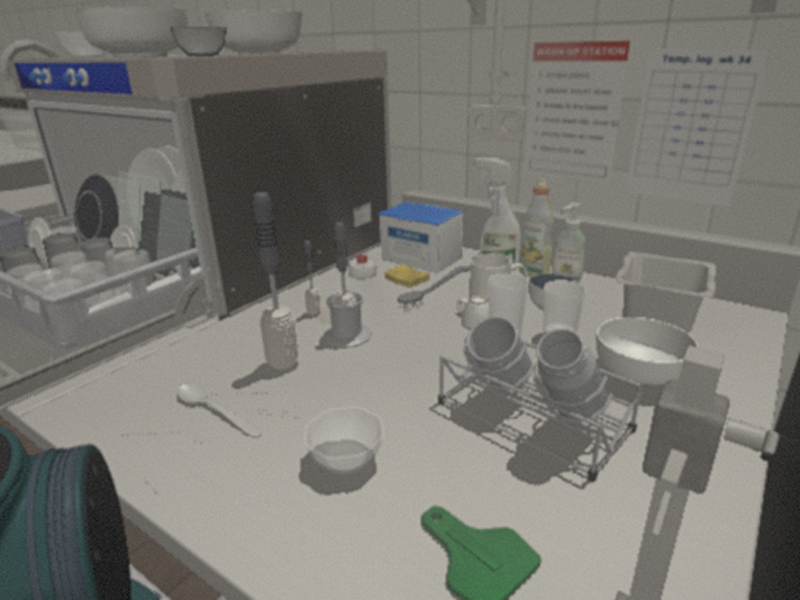

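View pics/top0.png

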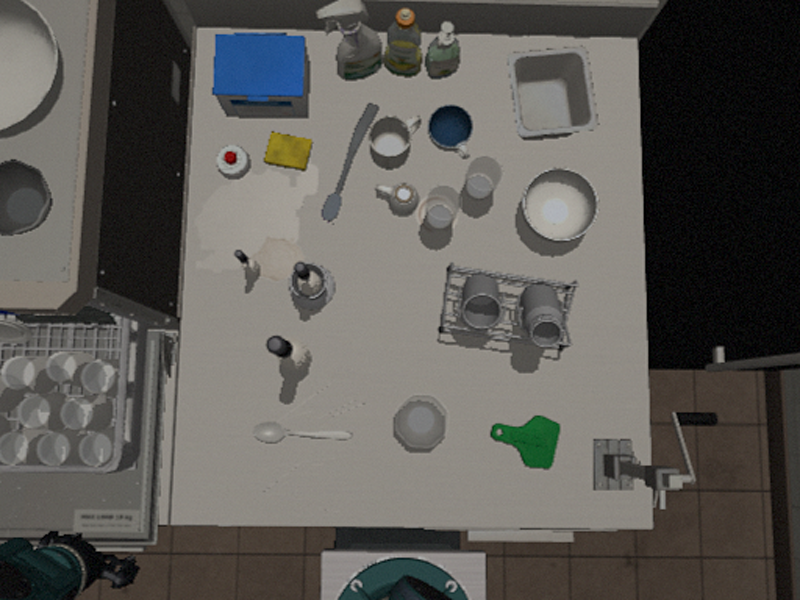

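Scene: the middle-sized brush stands in the stand, at about (342,285) in the scene picture and (308,280) in the top one. The necked flask is the right-hand vessel in the rack, at (565,360) and (543,318), and the beaker is the left-hand one. I'll enlarge the crops next.

```bash
cat > h.py <<'E'
import numpy as np,cv2,pickle
from scipy.spatial.transform import Rotation as R
from station import telemetry,snapshot,bot
def ld(n): return pickle.load(open(n+'.pkl','rb'))
def ray(d,uv):
    K=d['camera_matrix'];v=np.linalg.solve(K,[uv[0],uv[1],1]);v=R.from_rotvec(d['orientation']).apply(v)
    return np.array(d['position']),v/np.linalg.norm(v)
def tri(da,ua,db,ub):
    p,a=ray(da,ua);q,b=ray(db,ub)
    t=np.linalg.lstsq(np.c_[a,-b],q-p,rcond=None)[0]
    A=p+t[0]*a;B=q+t[1]*b
    return (A+B)/2,np.linalg.norm(A-B)
def atz(d,uv,z):
    p,a=ray(d,uv);return p+a*(z-p[2])/a[2]
def proj(d,P):
    P=np.atleast_2d(P);c=R.from_rotvec(d['orientation']).inv().apply(P-np.array(d['position']))
    u=c@d['camera_matrix'].T;return u[:,:2]/u[:,2:]
def crop(d,u0,v0,w,h,f): # grid crop labels every 10 px
    im=cv2.resize(d['color'][v0:v0+h,u0:u0+w,::-1],None,fx=f,fy=f,interpolation=cv2.INTER_CUBIC)
    im=cv2.convertScaleAbs(im,alpha=1.5)
    for u in range(-(-u0//10)*10,u0+w,10):
        x=int((u-u0+.5)*f);cv2.line(im,(x,0),(x,6),(0,0,255),1);cv2.putText(im,str(u),(x-9,16),0,.33,(0,0,255),1)
    for v in range(-(-v0//10)*10,v0+h,10):
        y=int((v-v0+.5)*f);cv2.line(im,(0,y),(6,y),(0,0,255),1);cv2.putText(im,str(v),(8,y+3),0,.33,(0,0,255),1)
    return im
E
python3 - <<'E'
from h import *
s,t=ld('scene0'),ld('top0')
a=crop(s,195,135,50,100,6);b=crop(t,172,155,50,50,6);c=crop(t,275,160,100,72,5)
d=crop(s,270,190,140,115,4)
L=np.zeros((600,300,3),np.uint8);L[:600,:300]=a
cv2.imwrite('pics/c1.png',np.hstack([L,np.vstack([c,np.zeros((240,500,3),np.uint8)])]))
im=cv2.imread('pics/c1.png');im[300:600,300:600]=0
im[300:600,320:620]=b;cv2.imwrite('pics/c1.png',im);cv2.imwrite('pics/c2.png',d)
E
```

```text
(no output)
```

View pics/c1.png

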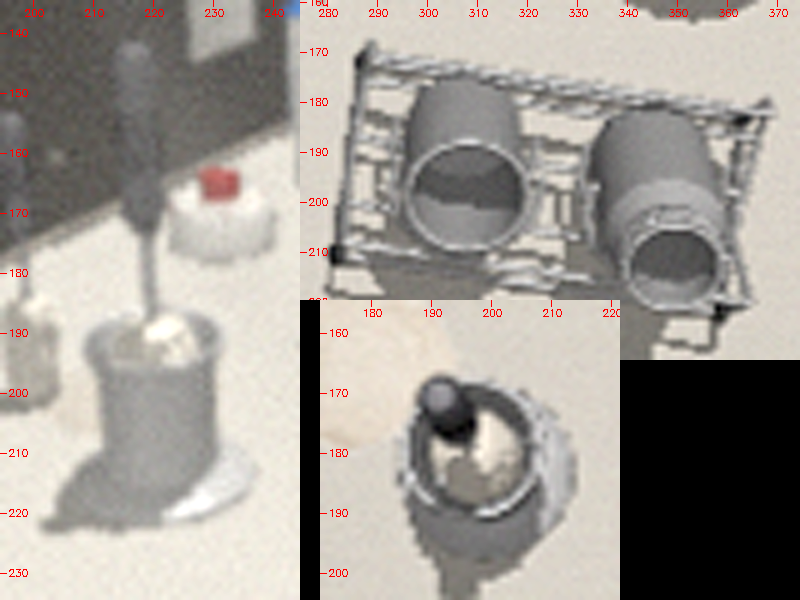

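View pics/c2.png

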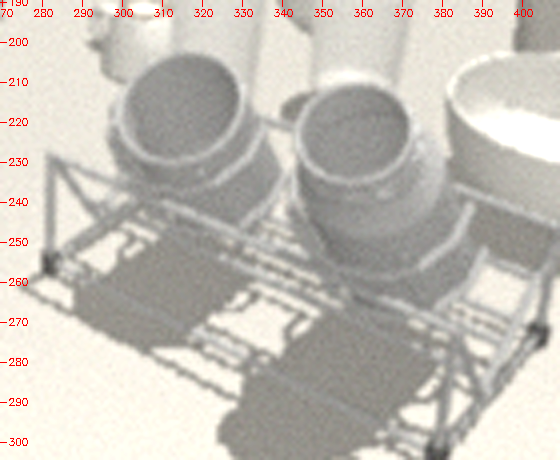

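```bash
python3 - <<'E'
from h import *
np.set_printoptions(precision=4,suppress=True)
s,t=ld('scene0'),ld('top0')
for n,a,b in [('handle top',(217,143.5),(191.3,170)),('stand mouth',(219.9,191.3),(197.3,179)),('flask mouth',(358,222.5),(349,213)),('beaker mouth',(314.7,217),(308,199)),
 ('rack nr-left foot',(282,256),(282,210)),('rack nr-right foot',(379,303),(358.5,223)),('rack frnt-left top',(282,229),(281,210))]:
    print(n,*tri(s,a,t,b))
P,_=tri(s,(217,143.5),t,(191.3,170));S,_=tri(s,(219.9,191.3),t,(197.3,179))
F,_=tri(s,(358,222.5),t,(349,213));B,_=tri(s,(314.7,217),t,(308,199))
d=B-F; yaw=np.arctan2(d[1],d[0])-np.arctan2(116,28.7);print('yaw',np.degrees(yaw),np.linalg.norm(d[:2]))
for yw in(yaw,):
    ax=np.array([-np.sin(.611)*np.cos(yw),-np.sin(.611)*np.sin(yw),np.cos(.611)])
    base=F-.145*ax;print('axis',ax,'base',base,'beaker base',B-.095*ax)
    # reproj of body circle
E
```

```text
handle top [0.6673 0.1925 0.2193] 0.001179284954740807
stand mouth [0.6654 0.1914 0.0763] 0.0031631788167537553
flask mouth [ 0.5616 -0.2479  0.1638] 0.00026485402101671443
beaker mouth [ 0.605  -0.1376  0.1211] 0.0002599402439866114
rack nr-left foot [ 0.5829 -0.0695  0.003 ] 0.0022524035126164628
rack nr-right foot [ 0.5456 -0.3111  0.0102] 0.0024376061554663426
rack frnt-left top [ 0.5783 -0.0653  0.0791] 0.00824152997571839
yaw -7.587714964351373 0.11852826670956684
axis [-0.5687  0.0758  0.8191] base [ 0.6441 -0.2589  0.045 ] beaker base [ 0.6591 -0.1448  0.0433]
```

```bash
python3 - <<'E'
from h import *
np.set_printoptions(precision=4,suppress=True)
s,t=ld('scene0'),ld('top0')
print('big',*tri(s,(167.7,126),t,(176.6,221.4)));print('small',*tri(s,(197,155.5),t,(154,165)))
print(R.from_rotvec(telemetry.state()['eef_rot']).as_matrix())
for z in(.016,.13,.19,.219,.228): print(z,proj(s,[.667,.1925,z]),proj(t,[.667,.1925,z]))
for z in (0.02,.078): print('stand',z,proj(s,[.6654,.1914,z]),proj(t,[.6654,.1914,z]))
E
```

```text
big [0.5228 0.215  0.2972] 0.0017661931253380105
small [0.6933 0.3044 0.156 ] 0.003753765477009019
[[-0.9284  0.3717 -0.0005]
 [ 0.3717  0.9284 -0.0008]
 [ 0.0002 -0.0009 -1.    ]]
0.016 [[221.8469 209.3168]] [[198.5527 181.9383]]
0.13 [[219.3041 173.8215]] [[194.6473 175.8007]]
0.19 [[217.8635 153.7108]] [[192.3259 172.1523]]
0.219 [[217.1396 143.6054]] [[191.128  170.2696]]
0.228 [[216.9111 140.416 ]] [[190.7454 169.6683]]
stand 0.02 [[221.6939 208.4358]] [[198.7646 182.2501]]
stand 0.078 [[220.4225 190.7179]] [[196.8568 179.2509]]
```

>>> {"fn": "arm_command", "kwargs": {
  "moves": [
    [[20, -30, 50], [0, 0, -10], 1],
    [[40, -60, 110], [0, 0, -20], 1],
    [[90, -100, 115], [0, 0, -28], 1],
    [[140, -135, 115], [0, 0, -36], 1],
    [[190, -170, 115], [0, 0, -44], 1],
    [[240, -200, 115], [0, 0, -52], 1],
    [[290, -225, 115], [0, 0, -52], 1],
    [[340, -250, 115], [0, 0, -52], 1],
    [[390, -275, 115], [0, 0, -52], 1],
    [[440, -290, 115], [0, 0, -52], 1],
    [[472, -295, 115], [0, 0, -52], 1],
    [[472, -295, 115], [0, 0, -52], 1],
    [[472, -295, 115], [0, 0, -52], 1],
    [[472, -295, 115], [0, 0, -52], 1],
    [[472, -295, 115], [0, 0, -52], 1],
    [[472, -295, 115], [0, 0, -52], 1]
  ]
}}

```text
time: 2.1
tcp_pos: [0.6666, 0.1926, 0.5202]
eef_rot: [1.886, 2.512, 0.001]
ft_force: [0.2, -0.1, 0.5]
finger_gap: 0.0853
grip_force: 0.0
```

```bash
python3 - <<'E'
from h import *
np.set_printoptions(precision=4,suppress=True)
st=telemetry.state();print(st['joint_positions'],R.from_rotvec(st['eef_rot']).as_matrix()[:,1:],st['ft_force'],st['tcp_pos'])
s,t=snapshot('scene'),snapshot('top')
im=crop(s,180,60,90,140,4)
im2=crop(t,130,80,100,140,4)
cv2.imwrite('pics/d1.png',np.hstack([im,im2]))
E
```

```text
[ 0.1639  0.6341  0.8927  1.8288 -0.      1.4519] [[ 0.9603  0.0006]
 [ 0.279   0.0001]
 [ 0.0006 -1.    ]] [ 0.1976 -0.1021  0.4869] [0.6666 0.1926 0.5202]
```

View pics/d1.png

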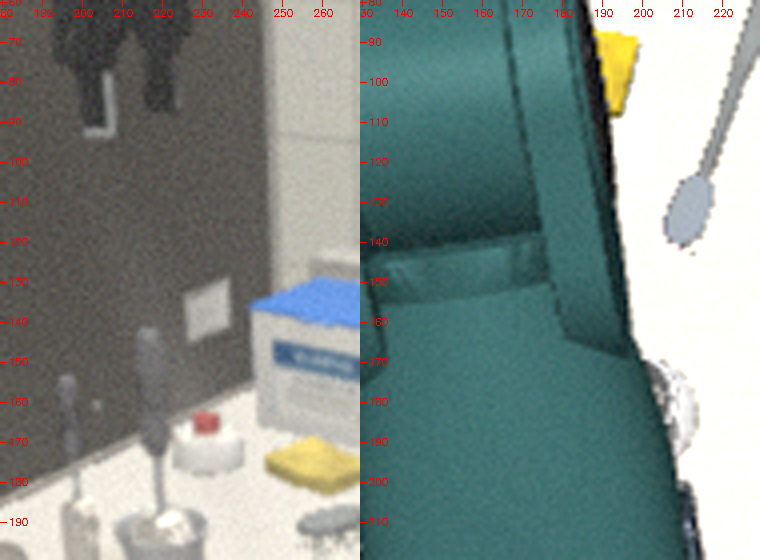

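The fingers, with tips at (203,92) and (219,86), straddle the line of the handle, whose top is at (216,141). I'll go down and grip.

>>> {"fn": "arm_command", "kwargs": {
  "moves": [
    [[0, 0, -40], [0, 0, 0], 1],
    [[0, 0, -80], [0, 0, 0], 1],
    [[0, 0, -110], [0, 0, 0], 1],
    [[0, 0, -140], [0, 0, 0], 1],
    [[0, 0, -160], [0, 0, 0], 1],
    [[0, 0, -172], [0, 0, 0], 1],
    [[0, 0, -172], [0, 0, 0], 1],
    [[0, 0, -172], [0, 0, 0], -1],
    [[0, 0, -172], [0, 0, 0], -1],
    [[0, 0, -172], [0, 0, 0], -1],
    [[0, 0, -172], [0, 0, 0], -1],
    [[0, 0, -172], [0, 0, 0], -1],
    [[0, 0, -172], [0, 0, 0], -1],
    [[0, 0, -172], [0, 0, 0], -1],
    [[0, 0, -172], [0, 0, 0], -1]
  ]
}}

```text
time: 4.08
tcp_pos: [0.6671, 0.1924, 0.3481]
eef_rot: [1.887, 2.512, 0.0]
ft_force: [-0.7, -0.4, 6.1]
finger_gap: 0.0196
grip_force: 58.6
```

>>> {"fn": "arm_command", "kwargs": {
  "moves": [
    [[0, 0, 15], [0, 0, 0], -1],
    [[0, 0, 30], [0, 0, 0], -1],
    [[0, 0, 50], [0, 0, 0], -1],
    [[0, 0, 75], [0, 0, 0], -1],
    [[0, 0, 100], [0, 0, 0], -1],
    [[0, 0, 125], [0, 0, 0], -1],
    [[0, 0, 140], [0, 0, 0], -1],
    [[0, 0, 140], [0, 0, 0], -1],
    [[0, 0, 140], [0, 0, 0], -1]
  ]
}}

```text
time: 5.2
tcp_pos: [0.6673, 0.1924, 0.4867]
eef_rot: [-1.886, -2.511, 0.001]
ft_force: [-0.1, -0.1, -1.2]
finger_gap: 0.0201
grip_force: 58.7
```

```bash
python3 - <<'E'
from h import *
np.set_printoptions(precision=4,suppress=True)
st=telemetry.state();print(st['joint_positions'],st['tcp_pos'],st['finger_gap'])
s=snapshot('scene');p=st['tcp_pos'];M=R.from_rotvec(st['eef_rot']).as_matrix()
im=crop(s,170,60,90,145,4)
for L in(.155,.335,.258): # grasp, tip, top of head expected
    u=proj(s,p+M@[0,0,L])[0];print(L,u)
    cv2.circle(im,(int((u[0]-170+.5)*4),int((u[1]-60+.5)*4)),3,(0,255,0),1)
cv2.imwrite('pics/d2.png',im)
E
```

```text
[0.1636 0.6044 0.7395 1.7069 0.     1.4519] [0.6673 0.1924 0.4867] 0.02013423414373792
0.155 [214.1945 101.7147]
0.335 [218.8062 166.6811]
0.258 [216.9241 140.1677]
```

View pics/d2.png

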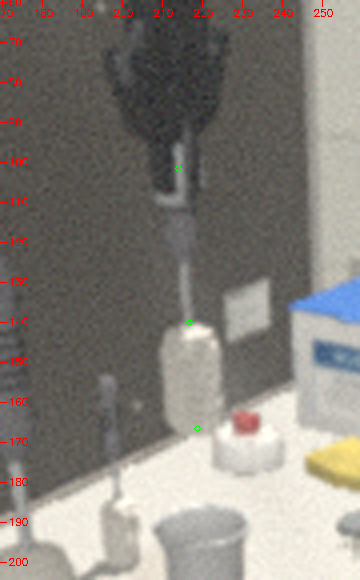

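```bash
cat >> h.py <<'E'
ax=np.array([-0.5687,0.0758,0.8191]);base=np.array([.6441,-.2589,.045])
def target(tip): # tcp and R for tip at axial tip
    M0=np.array([[np.sin(0),0,0]]*3)
    yv=np.cross(ax,[0,0,1]);yv=np.cross(yv,ax);yv/=np.linalg.norm(yv) # in tilt plane
    z=-ax;y=np.cross(z,np.cross([.99,-.13,0],z));y/=np.linalg.norm(y)
    return base+(tip+.335)*ax,np.c_[np.cross(y,z),y,z]
E
python3 - <<'E'
from h import *
np.set_printoptions(precision=2,suppress=True)
st=telemetry.state();p=st['tcp_pos'];M=R.from_rotvec(st['eef_rot'])
for tip in(.2,.175):
    q,T=target(tip);D=R.from_matrix(T)*M.inv()
    print(1000*(q-p),np.degrees(D.as_rotvec()),np.linalg.det(T),T[:,1])
E
```

```text
[-327.34 -410.74   -3.49] [  2.6  -35.23 -22.89] 1.0000901400000004 [ 0.81 -0.11  0.57]
[-313.12 -412.63  -23.97] [  2.6  -35.23 -22.89] 1.0000901400000004 [ 0.81 -0.11  0.57]
```

>>> {"fn": "arm_command", "kwargs": {
  "moves": [
    [[-30, -20, 20], [0, -2, -1], -1],
    [[-65, -50, 40], [0, -5, -3], -1],
    [[-100, -85, 50], [0, -9, -5], -1],
    [[-135, -120, 50], [1, -13, -8], -1],
    [[-170, -160, 50], [1, -17, -11], -1],
    [[-205, -200, 50], [1, -21, -14], -1],
    [[-235, -245, 45], [2, -25, -16], -1],
    [[-260, -290, 40], [2, -28, -18], -1],
    [[-285, -330, 30], [2, -31, -20], -1],
    [[-305, -370, 15], [3, -34, -22], -1],
    [[-320, -400, 5], [2.6, -35.2, -22.9], -1],
    [[-327, -411, -3], [2.6, -35.2, -22.9], -1],
    [[-327, -411, -3], [2.6, -35.2, -22.9], -1],
    [[-327, -411, -3], [2.6, -35.2, -22.9], -1],
    [[-327, -411, -3], [2.6, -35.2, -22.9], -1]
  ]
}}

```text
time: 7.12
tcp_pos: [0.3406, -0.2179, 0.485]
eef_rot: [1.974, 1.735, 0.546]
ft_force: [0.6, -0.3, -0.3]
finger_gap: 0.0192
grip_force: 59.0
```

```bash
python3 - <<'E'
from h import *
np.set_printoptions(precision=4,suppress=True)
st=telemetry.state();p=st['tcp_pos'];M=R.from_rotvec(st['eef_rot'])
print(st['joint_positions'],p,st['ft_force'])
q,T=target(.2);D=R.from_matrix(T)*M.inv();print(1000*(q-p),np.degrees(D.as_rotvec()))
s,t=snapshot('scene'),snapshot('top')
ims=[]
for d,u0,v0,w,h in((s,290,110,100,145),(t,270,135,95,145)):
    im=crop(d,u0,v0,w,h,4)
    for P in (p+M.apply([0,0,.335]),p+M.apply([0,0,.258]),base+.145*ax,base+.1*ax):
        u=proj(d,P)[0];cv2.circle(im,(int((u[0]-u0+.5)*4),int((u[1]-v0+.5)*4)),3,(0,255,0),1)
    ims.append(im)
cv2.imwrite('pics/e1.png',np.hstack(ims))
E
```

```text
[-0.8841 -0.1689 -0.3912  0.875   0.4036  0.914 ] [ 0.3406 -0.2179  0.485 ] [ 0.5923 -0.3198 -0.348 ]
[-0.7095 -0.4592 -1.7888] [ 0.0236  0.0587 -0.0821]
```

View pics/e1.png

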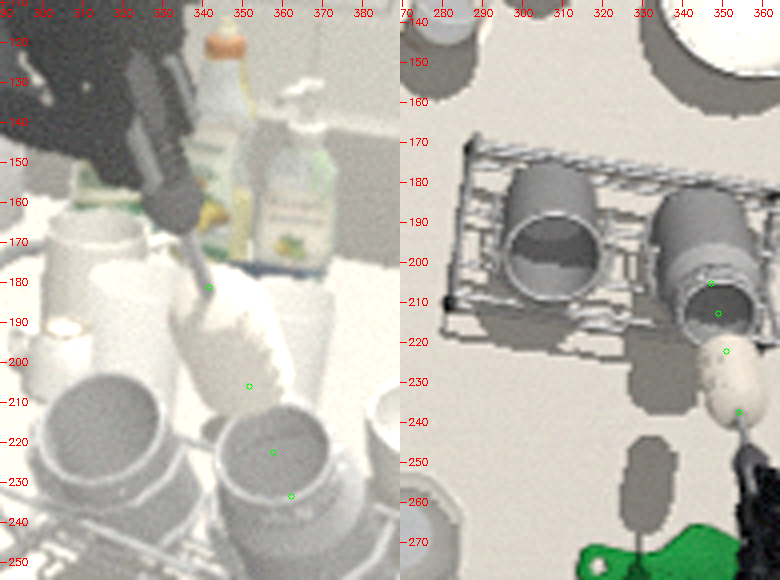

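The brush head lines up with the mouth: head end at (354,213) and mouth at (357,222) in the scene view, (350,219) and (348.5,213) from above. I'll push in carefully.

>>> {"fn": "arm_command", "kwargs": {
  "moves": [
    [[10, -1, -17], [0, 0, 0], -1],
    [[22, -3, -33], [0, 0, 0], -1],
    [[28, -4, -42], [0, 0, 0], -1],
    [[33, -5, -50], [0, 0, 0], -1],
    [[39, -5, -58], [0, 0, 0], -1],
    [[45, -6, -67], [0, 0, 0], -1],
    [[50, -7, -75], [0, 0, 0], -1],
    [[56, -8, -83], [0, 0, 0], -1],
    [[56, -8, -83], [0, 0, 0], -1]
  ]
}}

```text
time: 8.35
tcp_pos: [0.3963, -0.2266, 0.401]
eef_rot: [1.976, 1.734, 0.546]
ft_force: [0.6, 0.0, -0.8]
finger_gap: 0.0194
grip_force: 59.1
```

```bash
python3 - <<'E'
from h import *
np.set_printoptions(precision=4,suppress=True)
st=telemetry.state();p=st['tcp_pos'];M=R.from_rotvec(st['eef_rot'])
print(p,st['ft_force'],st['ft_torque'])
q,T=target(.1);print(1000*(q-p))
s,t=snapshot('scene'),snapshot('top')
ims=[]
for d,u0,v0,w,h in((s,290,110,100,145),(t,270,135,95,145)):
    im=crop(d,u0,v0,w,h,4)
    for P in (base+.145*ax,p+M.apply([0,0,.258])):
        u=proj(d,P)[0];cv2.circle(im,(int((u[0]-u0+.5)*4),int((u[1]-v0+.5)*4)),3,(0,255,0),1)
    ims.append(im)
cv2.imwrite('pics/e2.png',np.hstack(ims))
E
```

```text
[ 0.3963 -0.2266  0.401 ] [ 0.6389  0.0205 -0.7953] [0.1371 0.6475 0.0043]
[0.3682 0.644  0.3259]
```

View pics/e2.png

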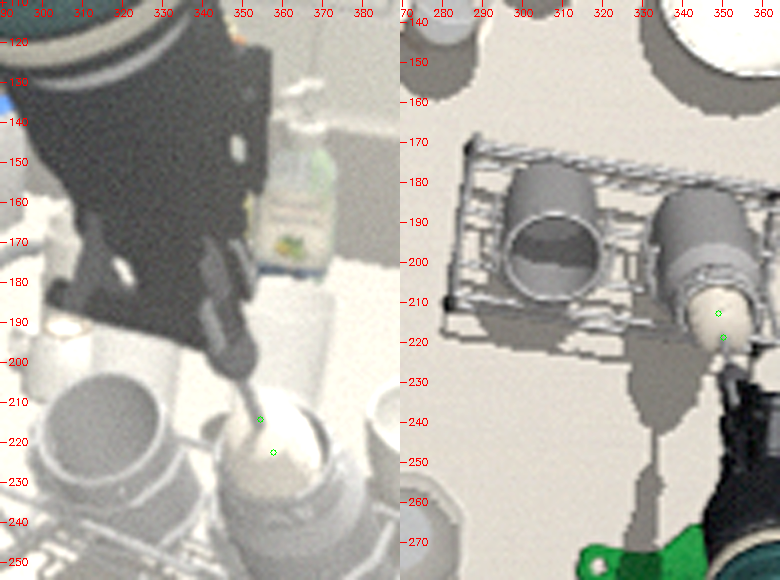

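The head sits inside the mouth with no contact force and the flask has not moved. Going down now.

>>> {"fn": "arm_command", "kwargs": {
  "moves": [
    [[7, -1, -10], [0, 0, 0], -1],
    [[14, -2, -20], [0, 0, 0], -1],
    [[21, -3, -31], [0, 0, 0], -1],
    [[28, -4, -41], [0, 0, 0], -1],
    [[34, -5, -49], [0, 0, 0], -1],
    [[40, -5, -57], [0, 0, 0], -1],
    [[46, -6, -66], [0, 0, 0], -1],
    [[49, -6, -70], [0, 0, 0], -1],
    [[49, -6, -70], [0, 0, 0], -1]
  ]
}}

```text
time: 9.57
tcp_pos: [0.4452, -0.2326, 0.3314]
eef_rot: [1.975, 1.734, 0.546]
ft_force: [0.6, -0.6, -0.8]
finger_gap: 0.0194
grip_force: 59.1
```

>>> {"fn": "arm_command", "kwargs": {
  "moves": [
    [[1, 0, -2], [0, 0, 0], -1],
    [[2, 0, -3], [0, 0, 0], -1],
    [[3, 0, -5], [0, 0, 0], -1],
    [[4, 0, -6], [0, 0, 0], -1],
    [[5, -1, -7], [0, 0, 0], -1],
    [[5, -1, -7], [0, 0, 0], -1]
  ]
}}

```text
time: 10.32
tcp_pos: [0.4499, -0.2336, 0.3257]
eef_rot: [1.974, 1.732, 0.546]
ft_force: [-16.4, 3.5, 18.1]
finger_gap: 0.0196
grip_force: 62.2
```

Contact at the bottom: 24 N along the axis. Second stroke.

>>> {"fn": "arm_command", "kwargs": {
  "moves": [
    [[-4, 1, 6], [0, 0, 0], -1],
    [[-12, 2, 17], [0, 0, 0], -1],
    [[-22, 3, 32], [0, 0, 0], -1],
    [[-33, 4, 48], [0, 0, 0], -1],
    [[-44, 6, 63], [0, 0, 0], -1],
    [[-55, 7, 79], [0, 0, 0], -1],
    [[-55, 7, 79], [0, 0, 0], -1],
    [[-55, 7, 79], [0, 0, 0], -1],
    [[-44, 6, 63], [0, 0, 0], -1],
    [[-33, 4, 48], [0, 0, 0], -1],
    [[-22, 3, 32], [0, 0, 0], -1],
    [[-14, 2, 20], [0, 0, 0], -1],
    [[-8, 1, 11], [0, 0, 0], -1],
    [[-4, 0, 5], [0, 0, 0], -1],
    [[-2, 0, 2], [0, 0, 0], -1],
    [[0, 0, 0], [0, 0, 0], -1],
    [[0, 0, -1], [0, 0, 0], -1],
    [[0, 0, -1], [0, 0, 0], -1]
  ]
}}

```text
time: 12.58
tcp_pos: [0.4498, -0.2337, 0.3255]
eef_rot: [1.973, 1.731, 0.545]
ft_force: [-22.3, 4.1, 24.7]
finger_gap: 0.0197
grip_force: 63.3
```

Third stroke, with the draw-up first so that a picture confirms the bristles show.

>>> {"fn": "arm_command", "kwargs": {
  "moves": [
    [[-4, 1, 7], [0, 0, 0], -1],
    [[-12, 2, 18], [0, 0, 0], -1],
    [[-22, 3, 33], [0, 0, 0], -1],
    [[-33, 4, 49], [0, 0, 0], -1],
    [[-44, 6, 64], [0, 0, 0], -1],
    [[-55, 7, 80], [0, 0, 0], -1],
    [[-55, 7, 80], [0, 0, 0], -1]
  ]
}}

```text
time: 13.45
tcp_pos: [0.3947, -0.2267, 0.4051]
eef_rot: [1.973, 1.731, 0.546]
ft_force: [-0.3, 0.7, -0.9]
finger_gap: 0.0197
grip_force: 59.2
```

```bash
python3 - <<'E'
from h import *
s,t=snapshot('scene'),snapshot('top')
cv2.imwrite('pics/e3.png',np.hstack([crop(s,290,110,100,145,4),crop(t,270,135,95,145,4)]))
E
```

```text
(no output)
```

View pics/e3.png

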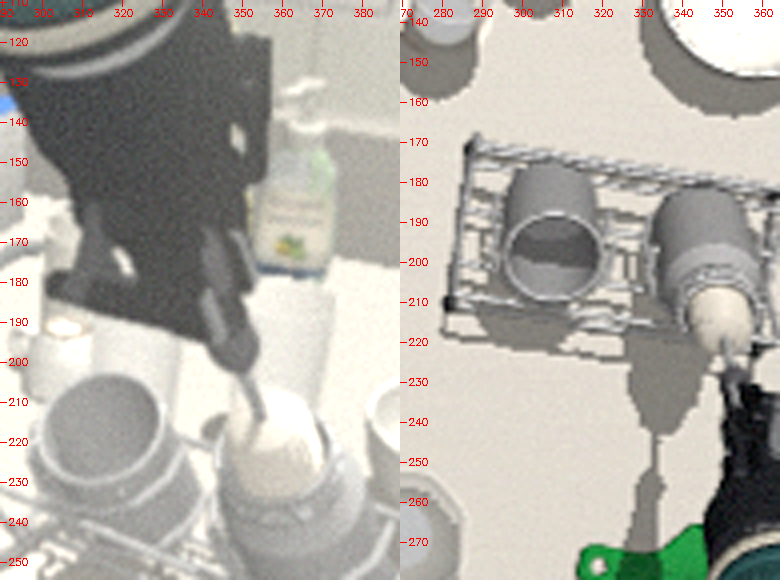

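The bristles show in the neck, the head is centred at (355,222), and the flask is unmoved. Third push.

>>> {"fn": "arm_command", "kwargs": {
  "moves": [
    [[11, -1, -16], [0, 0, 0], -1],
    [[22, -3, -31], [0, 0, 0], -1],
    [[33, -4, -47], [0, 0, 0], -1],
    [[41, -5, -59], [0, 0, 0], -1],
    [[47, -6, -68], [0, 0, 0], -1],
    [[51, -7, -74], [0, 0, 0], -1],
    [[53, -7, -77], [0, 0, 0], -1],
    [[55, -7, -79], [0, 0, 0], -1],
    [[55, -7, -80], [0, 0, 0], -1],
    [[55, -7, -80], [0, 0, 0], -1]
  ]
}}

```text
time: 14.8
tcp_pos: [0.4498, -0.2338, 0.3255]
eef_rot: [1.973, 1.731, 0.545]
ft_force: [-22.6, 4.6, 25.7]
finger_gap: 0.0196
grip_force: 63.4
```

>>> {"fn": "arm_command", "kwargs": {
  "moves": [
    [[-4, 1, 7], [0, 0, 0], -1],
    [[-12, 2, 18], [0, 0, 0], -1],
    [[-22, 3, 33], [0, 0, 0], -1],
    [[-33, 4, 49], [0, 0, 0], -1],
    [[-44, 6, 64], [0, 0, 0], -1],
    [[-55, 7, 80], [0, 0, 0], -1],
    [[-67, 9, 97], [0, 0, 0], -1],
    [[-79, 10, 114], [0, 0, 0], -1],
    [[-91, 12, 131], [0, 0, 0], -1],
    [[-103, 14, 148], [0, 0, 0], -1],
    [[-111, 15, 160], [0, 0, 0], -1],
    [[-111, 15, 160], [0, 0, 0], -1]
  ]
}}

```text
time: 16.3
tcp_pos: [0.3387, -0.2185, 0.4848]
eef_rot: [1.974, 1.732, 0.545]
ft_force: [-0.1, -0.5, -0.6]
finger_gap: 0.0196
grip_force: 59.3
```

```bash
python3 - <<'E'
from h import *
np.set_printoptions(precision=2,suppress=True)
st=telemetry.state();p=st['tcp_pos'];M=R.from_rotvec(st['eef_rot'])
print(p,st['joint_positions'])
D=R.from_rotvec([-1.886,-2.511,0])*M.inv();print(1000*(np.array([.6663,.1920,.4867])-p),np.degrees(D.as_rotvec()))
E
```

```text
[ 0.34 -0.22  0.48] [-0.89 -0.17 -0.39  0.87  0.41  0.91]
[327.65 410.5    1.86] [-2.46 35.35 22.92]
```

>>> {"fn": "arm_command", "kwargs": {
  "moves": [
    [[8, 12, 8], [0, 1, 1], -1],
    [[22, 40, 18], [0, 2, 1], -1],
    [[42, 80, 32], [0, 4, 3], -1],
    [[67, 120, 42], [0, 7, 5], -1],
    [[92, 165, 47], [-1, 10, 7], -1],
    [[122, 210, 52], [-1, 14, 9], -1],
    [[157, 250, 53], [-1, 18, 12], -1],
    [[192, 290, 53], [-2, 22, 15], -1],
    [[227, 325, 53], [-2, 26, 18], -1],
    [[262, 360, 43], [-2, 30, 20], -1],
    [[297, 390, 23], [-2, 33, 22], -1],
    [[320, 405, 8], [-2.5, 35.3, 22.9], -1],
    [[328, 411, 2], [-2.5, 35.3, 22.9], -1],
    [[328, 411, 2], [-2.5, 35.3, 22.9], -1],
    [[328, 411, 2], [-2.5, 35.3, 22.9], -1],
    [[328, 411, 2], [-2.5, 35.3, 22.9], -1]
  ]
}}

```text
time: 18.3
tcp_pos: [0.6663, 0.1918, 0.4872]
eef_rot: [-1.888, -2.51, -0.002]
ft_force: [-0.5, -0.7, -0.7]
finger_gap: 0.0196
grip_force: 59.2
```

```bash
python3 - <<'E'
from h import *
np.set_printoptions(precision=4,suppress=True)
st=telemetry.state();p=st['tcp_pos'];M=R.from_rotvec(st['eef_rot']);print(p,M.as_matrix()[:,2])
s=snapshot('scene');im=crop(s,170,60,90,145,4)
for P in (p+M.apply([0,0,.337]),p+M.apply([0,0,.26]),[.6654,.1914,.078]):
    u=proj(s,P)[0];print(u);cv2.circle(im,(int((u[0]-170+.5)*4),int((u[1]-60+.5)*4)),3,(0,255,0),1)
cv2.imwrite('pics/f1.png',im)
E
```

```text
[0.6663 0.1918 0.4872] [ 0.0001  0.0016 -1.    ]
[218.7183 167.2485]
[216.8499 140.7766]
[220.4225 190.7179]
```

View pics/f1.png

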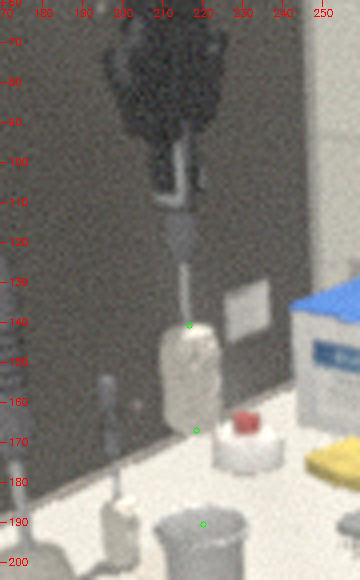

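It matches the picture taken just after lifting, with the stand unmoved at (220,190). I'll lower it.

>>> {"fn": "arm_command", "kwargs": {
  "moves": [
    [[0, 0, -20], [0, 0, 0], -1],
    [[0, 0, -40], [0, 0, 0], -1],
    [[0, 0, -55], [0, 0, 0], -1],
    [[0, 0, -70], [0, 0, 0], -1],
    [[0, 0, -85], [0, 0, 0], -1],
    [[0, 0, -100], [0, 0, 0], -1],
    [[0, 0, -115], [0, 0, 0], -1],
    [[0, 0, -125], [0, 0, 0], -1],
    [[0, 0, -132], [0, 0, 0], -1],
    [[0, 0, -132], [0, 0, 0], -1]
  ]
}}

```text
time: 19.6
tcp_pos: [0.667, 0.1923, 0.3536]
eef_rot: [-1.886, -2.509, 0.001]
ft_force: [-0.1, -0.2, -0.0]
finger_gap: 0.0199
grip_force: 59.2
```

>>> {"fn": "arm_command", "kwargs": {
  "moves": [
    [[0, 0, -2], [0, 0, 0], -1],
    [[0, 0, -4], [0, 0, 0], -1],
    [[0, 0, -5], [0, 0, 0], -1],
    [[0, 0, -5], [0, 0, 0], -1]
  ]
}}

```text
time: 20.1
tcp_pos: [0.6671, 0.1924, 0.3486]
eef_rot: [-1.886, -2.51, 0.0]
ft_force: [-0.0, 0.4, -0.8]
finger_gap: 0.0199
grip_force: 59.2
```

>>> {"fn": "arm_command", "kwargs": {
  "moves": [
    [[0, 0, -1], [0, 0, 0], -1],
    [[0, 0, -2], [0, 0, 0], -1],
    [[0, 0, -2], [0, 0, 0], -1]
  ]
}}

```text
time: 20.48
tcp_pos: [0.6672, 0.1924, 0.348]
eef_rot: [-1.887, -2.511, -0.002]
ft_force: [-2.3, -0.6, 11.2]
finger_gap: 0.0195
grip_force: 60.7
```

Seated. I'll open slowly, then back straight up.

>>> {"fn": "arm_command", "kwargs": {
  "moves": [
    [[0, 0, 1], [0, 0, 0], -0.45],
    [[0, 0, 1], [0, 0, 0], -0.3],
    [[0, 0, 1], [0, 0, 0], 0],
    [[0, 0, 1], [0, 0, 0], 0.5],
    [[0, 0, 1], [0, 0, 0], 1],
    [[0, 0, 1], [0, 0, 0], 1],
    [[0, 0, 1], [0, 0, 0], 1],
    [[0, 0, 1], [0, 0, 0], 1],
    [[0, 0, 1], [0, 0, 0], 1],
    [[0, 0, 20], [0, 0, 0], 1],
    [[0, 0, 45], [0, 0, 0], 1],
    [[0, 0, 80], [0, 0, 0], 1],
    [[0, 0, 120], [0, 0, 0], 1],
    [[0, 0, 170], [0, 0, 0], 1],
    [[0, 0, 170], [0, 0, 0], 1],
    [[0, 0, 170], [0, 0, 0], 1]
  ]
}}

```text
time: 22.48
tcp_pos: [0.6674, 0.1924, 0.5159]
eef_rot: [-1.886, -2.509, 0.001]
ft_force: [-0.1, 0.1, -0.7]
finger_gap: 0.0853
grip_force: 0.0
```

```bash
python3 - <<'E'
from h import *
s=snapshot('scene');print(telemetry.state()['finger_gap'])
cv2.imwrite('pics/g1.png',cv2.resize(s['color'][:,:,::-1],None,fx=1.5625,fy=1.5625,interpolation=cv2.INTER_CUBIC))
E
```

```text
0.08506698976430663
```

View pics/g1.png

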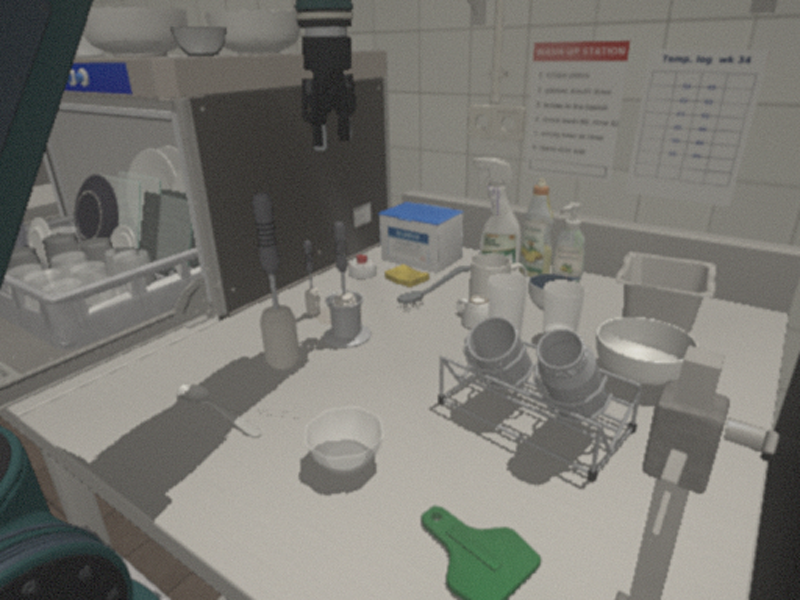

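The brush stands upright in its stand at (341,285). The flask is at (565,360), the beaker is beside it, and everything else is unmoved. The gripper is clear.

```bash
python3 -c "
from station import bot
print(bot.close_job())"
```

```text
the job is handed in; nothing more can be done
None
```

The flask got three strokes to its bottom, the brush is back upright in its stand and released, nothing else looks disturbed in the last picture, and I handed the job in at about 22.5 s; no verdict came back.

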